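# Turn a gauge ball's dish under the inspection microscope

## Robot

A 6-joint arm with a two-finger parallel gripper is mounted at the origin on the work surface. World frame = base frame: x ahead of the robot, y to its left, z up, the work surface at z = 0. Lengths are in m, angles in rad, forces in N, time in s.
With the tool pointing down it reaches from about 0.425 to 0.95 m from the base axis. Payload 14.7 kg.
Tool frame: the origin (TCP) lies midway between the tips of the shut fingers; the grasp point (between the pads) lies 19 mm behind it (bot.grip_point_offset is the distance from the TCP to the grasp point, in m); y points along the fingers, z is the direction in which the jaws open and shut, and the axes are right-handed (so a half turn about y gives the same grasp; the last joint's range is limited). The gripper opens to 85 mm and grips with 20 to 120 N. Pads are 22 mm wide; open, the fingers measure 114 mm over their backs; the gripper's body (76 mm by 85 mm) begins 54 mm behind the grasp point. The pads swing forward as they close: fully open they stand 13 mm farther back than shut.
Start: joints at [-1.379, 0.48, 1.596, -0, 1.065, -0.047], TCP at [0.154, -0.632, 0.231] pointing down, gripper open.
Joint ranges: [-2.75, 2.75], [-0.82, 2.05], [0.23, 2.67], [-1.56, 4.7], [0.09, 2.69], [-2.92, 2.92]. Speed limits (rad/s): [1.89, 1.89, 2.39, 3.01, 3.01, 3.01].

## Interface

Orientations are given as a unit quaternion [x, y, z, w].
In Python, from plant import monitor, camera, camera_params, job, bot gives the robot as it stands.
- The arm moves only by the shell command python3 -m crank 'ROWS' [FORCE]. ROWS is JSON, a list of rows, each an object of numbers: "x", "y", "z": the shift along the tool's x, y, z in mm; "wx", "wy", "wz": the turn, a rotation vector about the tool's x, y, z in degrees; "gripper": the opening in per cent of the stroke, from 0 (shut) to 100 (fully open). A call has 1 to 8 rows; each row is the pose to reach, as a shift and turn from the pose commanded when the call began, along the tool's axes at that moment; what a row does not reach only later rows make up. A row lasts 1/8 s, in which the tool goes at most 62.5 mm and 10.7 degrees, less where a joint would pass 70% of its speed; a pose out of reach is approached as far as the arm can. A call with a gripper value outside its range is refused whole. The fingers move at their own pace and stop on an object; FORCE is the grip in N (left out, the last holds). Time passes only in rows, so rows that repeat a pose let the fingers close. It gives the time, the measured TCP pose, the force and the opening at its end, in the units of the state.
- monitor.observe(): the state, without advancing time (a new reading comes with each control period).
- camera(name): name is "scene" or "top" or "wrist"; returns the picture (420x560x3 uint8, red, green, blue); there is no depth.
- camera_params(name): a dict with "fx", "fy", "cx", "cy" (pixels), "R" (3x3) and "t" (3): a world point X has camera coordinates R X + t; the wrist camera has in their place "hand_eye" (4x4, takes a point from camera to tool coordinates, whose origin is the TCP and whose axes are the tool frame's). Camera axes: x right, y down, z forward; pixel columns grow to the right and rows downward; lengths in m; the calibration is good to about 2 mm. A picture is of the moment at which its call begins: read the wrist's pose just before it. camera_params takes no time and is no camera call.
- job.finish_job(): hands the job in, once; it reports no verdict.
The state is a dict: "time": time; "qpos": joint angles; "dq": joint speeds; "effort": joint torques, N m; "tcp_pos": TCP position; "tool_rot": TCP orientation; "contact_force": force on the tool from outside, world axes, zero at the start; "moment": the same for the moment, N m; "finger_gap": opening from 0.0 (shut) to 1.0 (fully open).
Only numpy, scipy, OpenCV 4.12 (cv2) and the standard library are available. Lean on these libraries where they do the work, as an engineer would, in place of code of your own. Each camera call takes 0.05 s, during which the arm holds its last target.

## Task

Check the steel gauge ball for scratches without touching it: pick the white dish up by its black handle and hold it level in front of the microscope, the ball 100 mm above the middle of the white ring on the base plate and the handle pointing straight away from the microscope, for a one-second first look. Then, so that the lamp's low light crosses any scratch the other way, swing the dish a quarter turn about the ball until its handle points straight away from the lamp, keeping the dish level, the ball near the middle of the dish and over the ring, in the microscope's view, all the way round. Finish still holding the dish there by its handle, raised, level and still; leave the tools around it where they are.

Things in the scene. Friction and masses are not known exactly. Their poses are not given: they have to be found in the camera images.
- dish: Loose round white plastic dish, 110 mm across and 21 mm high, about 130 g, with one straight black bar handle. Inside it is shallow: 6 mm thick in the middle, the floor rising 5 degrees out to 12 mm from the middle, then 12 degrees out to 26 mm, then 24 degrees to the rim at 48 mm. Origin: centre of the underside; z up; the handle points along the dish's own -x.
- dish_grip (a point): Where to grip the handle: on the handle's centre line, 105 mm from the dish's centre (along -x) and 24 mm above its underside. The handle is a bar 14 mm wide (across, y), 16 mm high (from 16 to 32 mm above the underside), reaching from 50 to 148 mm from the centre; pinch it across from above. Axes as the dish: +x points from the handle towards the dish's middle, z up.
- dish_middle (a point): Point in the dish where the ball's centre sits when the ball rests in the very middle: on the dish's axis, 18.5 mm above its underside. Axes as the dish.
- ball: Loose bright steel gauge ball, 25 mm in diameter, about 64 g, lying in the dish; it rolls easily on the slightest slope or jerk. Not to be touched by the robot.
- ball_center (a point): Centre of that ball.
- station: Fixed inspection station. Origin: on the bench, under the middle of the white ring; x points from the ring towards the microscope, y from the ring towards the lamp, z up. Dark base plate 10 mm thick, y from -110 to 110 mm, x from -90 to 180 mm. Column at x 128, y 50, its top 265 mm above the bench. The sides towards -x and -y are open.
- lens (a point): Middle of the lens end of the microscope: station x 77, y 0, 174 mm above the bench. From there the grey tube, 40 mm thick, slopes up and back at 40 degrees to x 164, 248 mm above the bench. Axes as the station.
- lamp (a point): Middle of the front of the black lamp head (36 mm thick): station x 0, y 145, 145 mm above the bench. It reaches back to y 190; its gooseneck (12 mm thick) goes from there out to y 218 and back to the base plate's corner at x 125, y 88; nothing of the lamp is higher than 185 mm above the bench. Axes as the station.
- ring (a point): Middle of the white ring (50 mm across) on top of the station's base plate, 10 mm above the bench. Axes as the station.
- focus (a point): The place of the ball's centre for looking: 100 mm above the middle of the white ring. Axes as the station: x towards the microscope, y towards the lamp, z up. First look: handle pointing along -x of this frame; after the quarter turn: handle pointing along -y (anticlockwise seen from above).
- endmill_mid (a point): Bystander: loose steel end mill standing upright on its shank, 26 mm thick, 105 mm tall; the point is half-way up.
- drawer_mid (a point): Bystander: loose smoky plastic drawer with a blank label, 135 x 62 x 42 mm high, cutters inside; the point is its centre, half-way up.
- countersink_mid (a point): Bystander: loose small steel countersink, 75 mm long and 25 mm thick, lying in a blue rest; the point is its centre, half-way up.
There are look-alikes about, which are no part of the job. Leave any green look-alike of the dish alone.

How it is judged:
On the way, in this order (a step that is already met when the one before it is completed fails the run):
1. first look: the ball rests in the dish, within 25 mm of its place 100 mm above the ring, the dish held level by its handle, the handle pointing away from the microscope (within 0.2 rad), for 0.8 s (distance between ball_center and focus below 0.025 m and angle between the x axis of dish_grip and the x axis of focus, either way round below 0.2 rad and x of dish_grip in the frame of focus below -0.06 m and distance between the grasp point and dish_grip below 0.05 m and distance between ball_center and dish_middle below 0.015 m and angle between dish_grip's own z axis and vertical below 0.12 rad and contact force between dish and the fingers above 0.5 N and contact force between dish and station below 0.05 N), for 0.8 s.
2. half-way round the ball is still in view: within 30 mm of its place with the handle about 45 degrees round (20 degrees either way), the dish level (distance between ball_center and focus below 0.03 m and distance between the grasp point and dish_grip below 0.05 m and distance between ball_center and dish_middle below 0.015 m and angle between dish_grip's own z axis and vertical below 0.12 rad and contact force between dish and the fingers above 0.5 N and contact force between dish and station below 0.05 N and angle between the x axis of dish_grip and the x axis of focus, either way round between 0.44 and 1.13 rad and x of dish_grip in the frame of focus below -0.02 m and y of dish_grip in the frame of focus below -0.02 m), for 0.1 s.
At the end, for the whole second after the job is handed in: The fingers hold the dish clear of all else by its handle (within 50 mm of dish_grip), level within 0.12 rad, handle straight away from the lamp within 0.2 rad; ball within 15 mm of the dish's middle and 25 mm of its place 100 mm above the ring; dish and ball still (under 30 and 50 mm/s) (distance between ball_center and focus below 0.025 m and angle between the x axis of dish_grip and the y axis of focus, either way round below 0.2 rad and y of dish_grip in the frame of focus below -0.06 m and distance between the grasp point and dish_grip below 0.05 m and distance between ball_center and dish_middle below 0.015 m and angle between dish_grip's own z axis and vertical below 0.12 rad and contact force between dish and the fingers above 0.5 N and contact force between dish and station below 0.05 N and linear speed of dish below 0.03 m/s and linear speed of ball below 0.05 m/s); the arm keeps its last pose, push and grip.
It fails at once if the ball rolls more than 30 mm from the dish's middle (distance between ball_center and dish_middle above 0.03 m).
It fails at once if the robot touches the ball (contact force between ball and the arm above 0.2 N or contact force between ball and the fingers above 0.2 N).
It fails at once if the dish is tipped by more than 0.3 rad (angle between dish_grip's own z axis and vertical above 0.3 rad).
It fails at once if a tool standing by is moved by more than 20 mm (distance of any of endmill_mid, drawer_mid, countersink_mid from where it was at the start of the episode above 0.02 m).
It also fails if it takes over 72 s, if anything falls off the work surface, if the arm or the gripper's body presses on something with over 40 N, if the wrist force passes 120 N, or if a joint passes its speed limit or range.

## Working session

There is one attempt and no reset: what is moved stays moved. The work goes in short steps, Python scripts to look and compute and a shell command to move; the robot and the scene stay as the last step left them, time stands still between calls to the robot, and variables do not carry over. Pictures are saved under pics/ and viewed, and the job is handed in when it is done.

```bash
ls; mkdir -p pics
python3 - <<'E'
from plant import monitor,camera,camera_params,job,bot
import cv2
s=monitor.observe();print(s)
print(bot.grip_point_offset)
for n in("scene","top","wrist"):
    im=camera(n);cv2.imwrite(f"pics/a_{n}.png",im[:,:,::-1]);print(n,camera_params(n))
E
```

```text
pics
{'time': 0.0, 'qpos': array([-1.37859120e+00,  4.80845880e-01,  1.59683781e+00,  5.30218343e-06,
        1.06511864e+00, -4.66137927e-02]), 'dq': array([ 3.06600512e-04, -1.08745115e-03,  9.14841137e-04,  4.48481147e-05,
       -2.07795427e-05, -3.80107224e-04]), 'effort': array([-2.00310111e-03, -9.50655556e+01, -4.30182338e+01, -3.38410828e-04,
        1.22781174e-02,  2.20623690e-06]), 'tcp_pos': array([ 0.15369781, -0.63115567,  0.23067672]), 'tool_rot': array([-0.08426328,  0.70249824, -0.70164489,  0.08420434]), 'contact_force': array([-0.03787326,  0.22113082,  0.59597495]), 'moment': array([-0.03627679,  0.03538094, -0.04179335]), 'finger_gap': 0.9981809764701736}
0.0187
scene {'fx': 417.71632613743753, 'fy': 417.71632613743753, 'cx': 285.5003422655093, 'cy': 215.26850006815053, 'R': array([[-0.42688058,  0.9042943 , -0.00497851],
       [ 0.60030899,  0.27925555, -0.74943009],
       [-0.67631508, -0.32290579, -0.66206477]]), 't': array([ 0.14901604, -0.24707974,  1.98498681])}
top {'fx': 533.3403529729235, 'fy': 533.3403529729235, 'cx': 281.5577761776452, 'cy': 216.11807620749028, 'R': array([[ 0.02740999, -0.99960232,  0.00662551],
       [-0.98931983, -0.02807607, -0.14303149],
       [ 0.14316063, -0.00263426, -0.98969596]]), 't': array([0.08318082, 0.5542339 , 1.64274472])}
wrist {'fx': 369.6107032909201, 'fy': 369.6107032909201, 'cx': 275.0131633992711, 'cy': 217.40688731868127, 'hand_eye': array([[-2.79634919e-04,  9.58535117e-01,  2.84974299e-01,
        -7.20326439e-02],
       [ 8.05673386e-04, -2.84974002e-01,  9.58534908e-01,
        -1.43216969e-01],
       [ 9.99999636e-01,  4.97636039e-04, -6.92577551e-04,
         4.84192134e-04],
       [ 0.00000000e+00,  0.00000000e+00,  0.00000000e+00,
         1.00000000e+00]])}
```

View pics/a_scene.png

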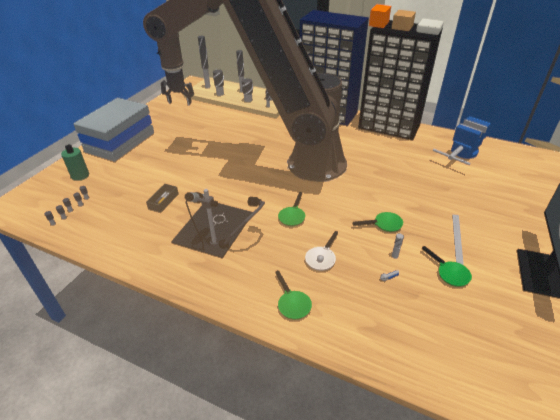

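View pics/a_top.png

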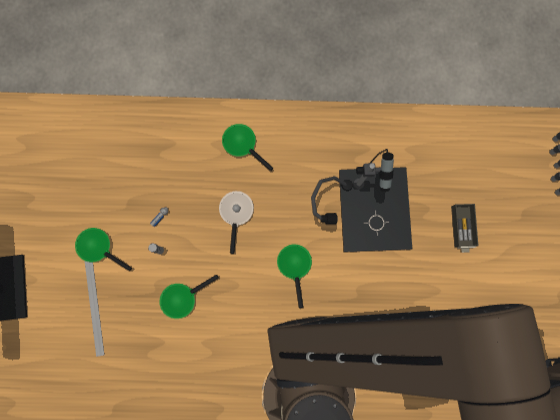

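View pics/a_wrist.png

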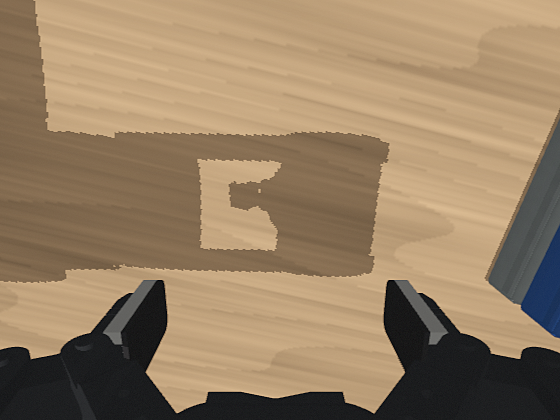

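Run:
```python
import cv2
im=cv2.imread("pics/a_top.png")
c=im[165:265,195:275];cv2.imwrite("pics/c1.png",cv2.resize(c,None,fx=6,fy=6,interpolation=cv2.INTER_CUBIC))
c=im[145:260,305:425];cv2.imwrite("pics/c2.png",cv2.resize(c,None,fx=5,fy=5,interpolation=cv2.INTER_CUBIC))
```

```text
(no output)
```

View pics/c1.png

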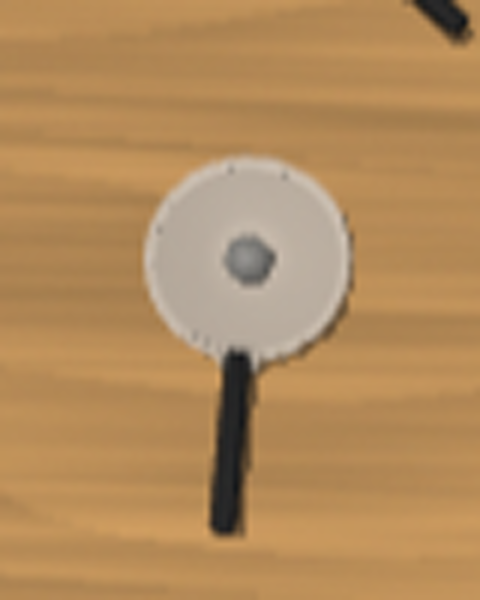

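View pics/c2.png

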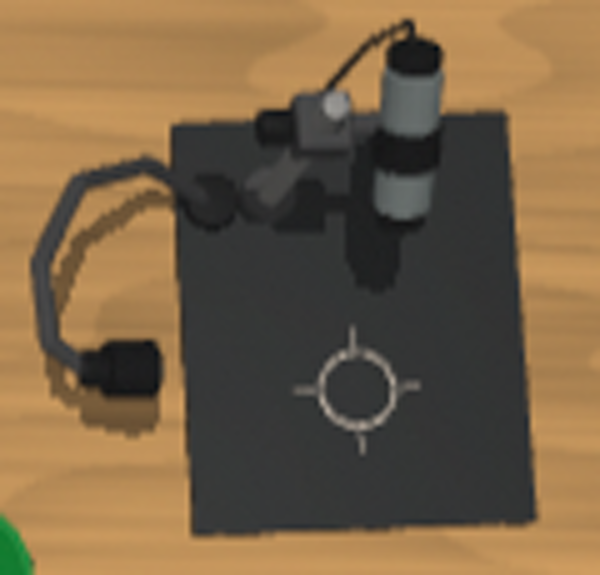

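```bash
cat > h.py <<'E'
import numpy as np
from plant import monitor,camera,camera_params,job,bot
def bp(name,u,v,z):
    P=camera_params(name);d=np.array([(u-P['cx'])/P['fx'],(v-P['cy'])/P['fy'],1])
    R=P['R'];o=-R.T@P['t'];w=R.T@d;return o+w*(z-o[2])/w[2]
E
python3 - <<'E'
from h import *
f=lambda u,v,k,ox,oy,z:bp("top",u/k+ox-.5+.5/k*0,v/k+oy-.5,z)
c=f(247,259,6,195,165,.021);b=f(249.5,260,6,195,165,.0185)
h1=f(237,352,6,195,165,.032);h2=f(224,531,6,195,165,.032)
print("dish",c,"ball",b,"h",h1,h2, "yaw +x",np.arctan2(*(h1-h2)[[1,0]]),np.arctan2(*(c-h2)[[1,0]]), np.linalg.norm(c-h2))
r=f(358,389,5,305,145,.01);print("ring",r)
Q=[f(u,v,5,305,145,.01) for u,v in((171,123),(507,111),(537,520),(193,535))]
for q in Q:print(q)
for a,bb in((3,0),(2,1),(1,0),(2,3)):
    d=Q[bb]-Q[a];print(np.arctan2(d[1],d[0]),np.linalg.norm(d))
from scipy.spatial.transform import Rotation as Ro
s=monitor.observe();print(Ro.from_quat(s['tool_rot']).as_matrix())
# drawer etc
print("drawer",bp("top",464,227,.04),"lamp",f(160,368,5,305,145,.145),"endmill top",bp("top",153,248,.105),"bystander cs",bp("top",160,216,.02),'green',bp("top",298,285,.02))
E
```

```text
dish [0.57749676 0.24586607 0.021     ] ball [0.57739101 0.24472486 0.0185    ] h [0.5260273  0.24822565 0.032     ] [0.43157584 0.25122471 0.032     ] yaw +x -0.03174171542992552 -0.036706421764743966 0.14643302525209928
ring [ 0.54454645 -0.20526917  0.01      ]
[ 0.71578289 -0.08311243  0.01      ]
[ 0.73013806 -0.30209464  0.01      ]
[ 0.46350955 -0.31964689  0.01      ]
[ 0.44780998 -0.10036094  0.01      ]
0.06427795022341032 0.26852744854118665
0.06573549923902429 0.267205616054777
1.6362566987550748 0.2194522242043362
1.6422684318707244 0.2198472251057106
[[-9.71618575e-01 -1.89361853e-04  2.36552974e-01]
 [-2.36553047e-01  9.24844225e-04 -9.71618135e-01]
 [-3.47872417e-05 -9.99999554e-01 -9.43389951e-04]]
drawer [ 0.53330963 -0.47707216  0.04      ] lamp [ 0.53513791 -0.06356951  0.145     ] endmill top [0.43470486 0.48160106 0.105     ] bystander cs [0.54392016 0.48577063 0.02      ] green [0.33798747 0.04107197 0.02      ]
```

```bash
python3 -m crank '[{"x":-388,"y":-50,"z":-298,"wy":15.7,"gripper":100},{"x":-388,"y":-50,"z":-298,"wy":15.7},{"x":-388,"y":-50,"z":-298,"wy":15.7},{"x":-388,"y":-50,"z":-298,"wy":15.7},{"x":-388,"y":-50,"z":-298,"wy":15.7},{"x":-388,"y":-50,"z":-298,"wy":15.7},{"x":-388,"y":-50,"z":-298,"wy":15.7},{"x":-388,"y":-50,"z":-298,"wy":15.7}]' 100
cat >> h.py <<'E'
from scipy.spatial.transform import Rotation as Ro
def st():
    s=monitor.observe();R=Ro.from_quat(s['tool_rot']).as_matrix()
    print("t",round(s['time'],3),"tcp",s['tcp_pos'].round(4),"toolx",R[:,0].round(4),"down",R[:,1].round(4),"q",s['qpos'].round(3),"dq",np.abs(s['dq']).max().round(3),"F",s['contact_force'].round(2),"gap",round(s['finger_gap'],3))
    return s,R
def to(p,yaw):  # tcp target, dish yaw: required move
    s,R=st();d=R.T@(np.array(p)-s['tcp_pos'])*1000
    T=np.array([-np.cos(yaw),-np.sin(yaw),0]);Y=np.array([0,0,-1.]);G=np.stack([T,Y,np.cross(T,Y)],1)
    print("move mm",d.round(1),"turn deg",np.degrees(Ro.from_matrix(R.T@G).as_rotvec()).round(2))
E
python3 -c "
from h import *
to([.4726,.2494,.12],-.034)"
```

```text
t 0.15 tcp [ 0.1537 -0.6312  0.2308] toolx [-0.9716 -0.2366 -0.    ] down [-2.e-04  9.e-04 -1.e+00] q [-1.379  0.481  1.597 -0.     1.065 -0.047] dq 0.003 F [-0.7  -0.1   0.26] gap 0.996
move mm [-518.2  111.6 -780.1] turn deg [5.000e-02 1.563e+01 1.000e-02]invalid input
```

```bash
python3 -m crank '[{"x":-48,"y":-6,"z":-37,"wx":0,"wy":2,"wz":0,"gripper":100},{"x":-97,"y":-12,"z":-75,"wx":0,"wy":4,"wz":0,"gripper":100},{"x":-146,"y":-18,"z":-112,"wx":0,"wy":6,"wz":0,"gripper":100},{"x":-194,"y":-25,"z":-149,"wx":0,"wy":8,"wz":0,"gripper":100},{"x":-243,"y":-31,"z":-187,"wx":0,"wy":10,"wz":0,"gripper":100},{"x":-292,"y":-37,"z":-224,"wx":0,"wy":12,"wz":0,"gripper":100},{"x":-340,"y":-44,"z":-261,"wx":0,"wy":14,"wz":0,"gripper":100},{"x":-388,"y":-50,"z":-298,"wx":0,"wy":15.6,"wz":0,"gripper":100}]' 100
python3 -c "
from h import *
to([.4726,.2494,.12],-.034)"
```

```text
time: 1.15
tcp_pos: [0.4612, -0.2485, 0.2816]
tool_rot: [-0.012, -0.707, 0.707, 0.012]
contact_force: [0.6, -0.9, -0.5]
finger_gap: 1.0
t 1.15 tcp [ 0.4612 -0.2485  0.2816] toolx [-9.994e-01  3.450e-02 -2.000e-04] down [ 2.e-04 -1.e-04 -1.e+00] q [-0.552  0.251  1.821 -0.     1.069  1.053] dq 1.145 F [ 0.56 -0.88 -0.51] gap 1.0
move mm [   5.9  161.5 -498. ] turn deg [-0.01 -0.03 -0.01]
```

```bash
python3 -m crank '[{"x":1,"y":0,"z":-62,"wx":0,"wy":0,"wz":0,"gripper":100},{"x":2,"y":0,"z":-124,"wx":0,"wy":0,"wz":0,"gripper":100},{"x":3,"y":0,"z":-186,"wx":0,"wy":0,"wz":0,"gripper":100},{"x":4,"y":0,"z":-248,"wx":0,"wy":0,"wz":0,"gripper":100},{"x":5,"y":0,"z":-310,"wx":0,"wy":0,"wz":0,"gripper":100},{"x":5,"y":5,"z":-370,"wx":0,"wy":0,"wz":0,"gripper":100},{"x":6,"y":20,"z":-425,"wx":0,"wy":0,"wz":0,"gripper":100},{"x":6,"y":40,"z":-470,"wx":0,"wy":0,"wz":0,"gripper":100}]' 100
python3 -m crank '[{"x":0,"y":20,"z":-18,"wx":0,"wy":0,"wz":0,"gripper":100},{"x":0,"y":40,"z":-28,"wx":0,"wy":0,"wz":0,"gripper":100},{"x":0,"y":40,"z":-28,"wx":0,"wy":0,"wz":0,"gripper":100},{"x":0,"y":40,"z":-28,"wx":0,"wy":0,"wz":0,"gripper":100}]' 100
python3 - <<'E'
from h import *
import cv2
to([.4726,.2494,.12],-.034)
s,R=st();im=camera("wrist");cv2.imwrite("pics/b_w.png",im[:,:,::-1])
cv2.imwrite("pics/b_t.png",camera("top")[:,:,::-1])
E
```

```text
time: 2.15
tcp_pos: [0.4699, 0.2221, 0.2412]
tool_rot: [0.012, 0.707, -0.707, -0.011]
contact_force: [0.7, -0.7, 0.1]
finger_gap: 1.002
time: 2.65
tcp_pos: [0.4711, 0.2474, 0.2019]
tool_rot: [-0.012, -0.707, 0.707, 0.012]
contact_force: [-0.3, -0.8, 0.5]
finger_gap: 1.002
t 2.65 tcp [0.4711 0.2474 0.2019] toolx [-9.994e-01  3.350e-02 -2.000e-04] down [ 2.e-04 -0.e+00 -1.e+00] q [ 0.427  0.351  1.898 -0.     0.892  2.031] dq 0.011 F [-0.27 -0.76  0.5 ] gap 1.002
move mm [-1.4 81.9 -2.1] turn deg [-0.    0.03 -0.01]
t 2.65 tcp [0.4711 0.2474 0.2019] toolx [-9.994e-01  3.350e-02 -2.000e-04] down [ 2.e-04 -0.e+00 -1.e+00] q [ 0.427  0.351  1.898 -0.     0.892  2.031] dq 0.011 F [-0.27 -0.76  0.5 ] gap 1.002
```

View pics/b_w.png

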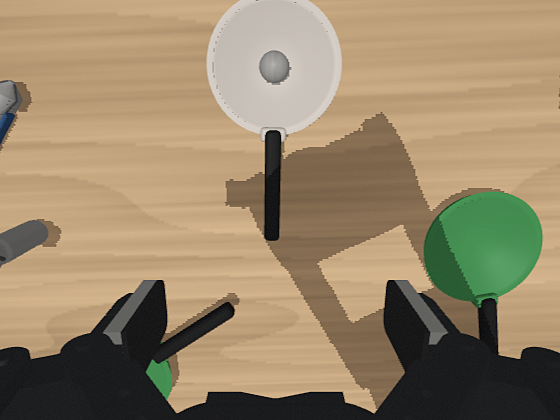

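```bash
cat >> h.py <<'E'
def bw(u,v,z,s,R):
    P=camera_params("wrist");H=P['hand_eye'];d=np.array([(u-P['cx'])/P['fx'],(v-P['cy'])/P['fy'],1])
    o=R@H[:3,3]+s['tcp_pos'];w=R@H[:3,:3]@d;return o+w*(z-o[2])/w[2]
E
python3 - <<'E'
from h import *
s,R=st()
a=bw(271.8,240,.030,s,R);b=bw(273,133,.032,s,R);c=bw(274.5,67,.021,s,R);k=bw(274,67,.0185,s,R)
print(a,b,c,k);d=c-a;print(np.arctan2(d[1],d[0]),np.linalg.norm(d[:2]));d=b-a;print(np.arctan2(d[1],d[0]))
E
```

```text
t 2.75 tcp [0.4714 0.2474 0.2022] toolx [-0.9994  0.034  -0.0011] down [ 1.1e-03  4.0e-04 -1.0e+00] q [ 0.426  0.35   1.898 -0.     0.892  2.031] dq 0.004 F [-0.72  1.03  0.47] gap 1.002
[0.42870263 0.25142267 0.03      ] [0.52350394 0.24697373 0.032     ] [0.57541447 0.24398455 0.021     ] [0.57567525 0.24439382 0.0185    ]
-0.050655425398778826 0.14690027303374217
-0.04689467293249431
```

View pics/b_t.png

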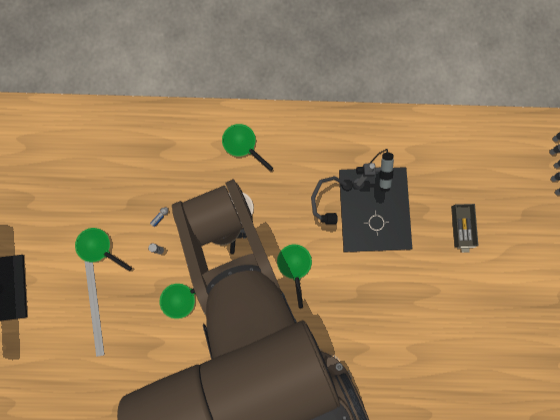

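```bash
python3 -m crank '[{"x":0,"y":25,"z":-1.5,"wx":0,"wy":0.4,"wz":0,"gripper":100},{"x":0,"y":60,"z":-1.5,"wx":0,"wy":0.4,"wz":0,"gripper":100},{"x":0,"y":95,"z":-1.5,"wx":0,"wy":0.4,"wz":0,"gripper":100},{"x":0,"y":125,"z":-1.5,"wx":0,"wy":0.4,"wz":0,"gripper":100},{"x":0,"y":150,"z":-1.5,"wx":0,"wy":0.4,"wz":0,"gripper":100},{"x":0,"y":165,"z":-1.5,"wx":0,"wy":0.4,"wz":0,"gripper":100},{"x":0,"y":175,"z":-1.5,"wx":0,"wy":0.4,"wz":0,"gripper":100},{"x":0,"y":180,"z":-1.5,"wx":0,"wy":0.4,"wz":0,"gripper":100}]' 100
python3 - <<'E'
from h import *
import cv2
to([.4711,.2489,.007],-.042)
im=camera("wrist");cv2.imwrite("pics/c_w.png",im[:,:,::-1])
E
```

```text
time: 3.75
tcp_pos: [0.4713, 0.2492, 0.0214]
tool_rot: [0.015, 0.707, -0.707, -0.014]
contact_force: [0.3, 0.5, 0.1]
finger_gap: 0.998
t 3.75 tcp [0.4713 0.2492 0.0214] toolx [-9.992e-01  4.060e-02 -5.000e-04] down [ 5.e-04  2.e-04 -1.e+00] q [0.43  0.628 2.022 0.    0.491 2.041] dq 0.078 F [0.26 0.45 0.06] gap 0.998
move mm [ 0.2 14.4  0.3] turn deg [ 0.01  0.08 -0.03]
```

View pics/c_w.png

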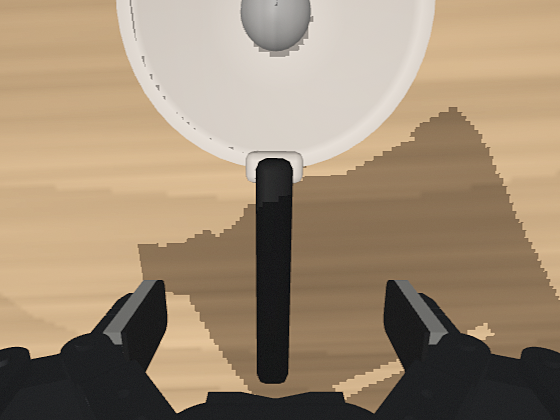

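```bash
python3 -m crank '[{"x":0,"y":8,"z":-0.4,"wx":0,"wy":0,"wz":0,"gripper":100},{"x":0,"y":14,"z":-0.4,"wx":0,"wy":0,"wz":0,"gripper":80},{"x":0,"y":14,"z":-0.4,"wx":0,"wy":0,"wz":0,"gripper":60},{"x":0,"y":14,"z":-0.4,"wx":0,"wy":0,"wz":0,"gripper":40},{"x":0,"y":14,"z":-0.4,"wx":0,"wy":0,"wz":0,"gripper":30},{"x":0,"y":14,"z":-0.4,"wx":0,"wy":0,"wz":0,"gripper":25},{"x":0,"y":14,"z":-0.4,"wx":0,"wy":0,"wz":0,"gripper":22},{"x":0,"y":14,"z":-0.4,"wx":0,"wy":0,"wz":0,"gripper":20}]' 25
python3 -m crank '[{"x":0,"y":0,"z":0,"wx":0,"wy":0,"wz":0,"gripper":18},{"x":0,"y":0,"z":0,"wx":0,"wy":0,"wz":0,"gripper":16},{"x":0,"y":0,"z":0,"wx":0,"wy":0,"wz":0,"gripper":14},{"x":0,"y":0,"z":0,"wx":0,"wy":0,"wz":0,"gripper":10},{"x":0,"y":0,"z":0,"wx":0,"wy":0,"wz":0,"gripper":0},{"x":0,"y":0,"z":0,"wx":0,"wy":0,"wz":0,"gripper":0}]' 25
python3 - <<'E'
from h import *
import cv2
st()
im=camera("wrist");cv2.imwrite("pics/d_w.png",im[:,:,::-1])
E
```

```text
time: 4.8
tcp_pos: [0.471, 0.2496, 0.0073]
tool_rot: [-0.014, -0.707, 0.707, 0.014]
contact_force: [0.2, -0.2, -0.2]
finger_gap: 0.196
time: 5.55
tcp_pos: [0.471, 0.2496, 0.0073]
tool_rot: [-0.014, -0.707, 0.707, 0.014]
contact_force: [0.4, -1.9, 2.1]
finger_gap: 0.152
t 5.55 tcp [0.471  0.2496 0.0073] toolx [-0.9992  0.0405  0.    ] down [-1.e-04 -0.e+00 -1.e+00] q [0.43  0.653 2.026 0.    0.463 2.042] dq 0.002 F [ 0.37 -1.9   2.11] gap 0.152
```

View pics/d_w.png

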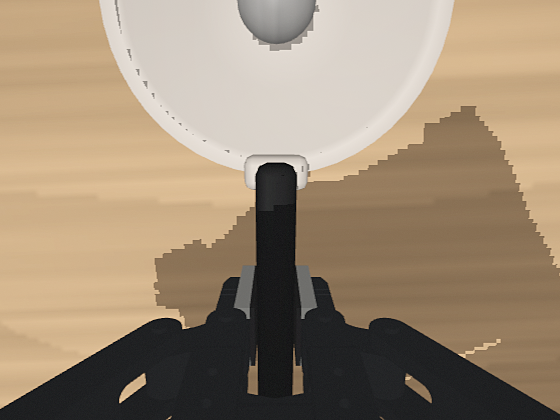

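Gripped evenly. Raise the force and lift gently.

```bash
python3 -m crank '[{"x":0,"y":0,"z":0,"wx":0,"wy":0,"wz":0,"gripper":0},{"x":0,"y":0,"z":0,"wx":0,"wy":0,"wz":0,"gripper":0},{"x":0,"y":-1,"z":0,"wx":0,"wy":0,"wz":0,"gripper":0},{"x":0,"y":-3,"z":0,"wx":0,"wy":0,"wz":0,"gripper":0},{"x":0,"y":-6,"z":0,"wx":0,"wy":0,"wz":0,"gripper":0},{"x":0,"y":-9,"z":0,"wx":0,"wy":0,"wz":0,"gripper":0},{"x":0,"y":-11,"z":0,"wx":0,"wy":0,"wz":0,"gripper":0},{"x":0,"y":-12,"z":0,"wx":0,"wy":0,"wz":0,"gripper":0}]' 110
python3 - <<'E'
from h import *
import cv2
st()
im=camera("wrist");cv2.imwrite("pics/e_w.png",im[:,:,::-1])
cv2.imwrite("pics/e_s.png",camera("scene")[180:300,260:400,::-1].repeat(5,0).repeat(5,1))
E
```

```text
time: 6.6
tcp_pos: [0.4711, 0.2496, 0.0195]
tool_rot: [0.014, 0.707, -0.707, -0.014]
contact_force: [0.1, 0.2, -1.5]
finger_gap: 0.138
t 6.6 tcp [0.4711 0.2496 0.0195] toolx [-9.992e-01  4.040e-02 -2.000e-04] down [ 2.e-04  1.e-04 -1.e+00] q [0.43  0.632 2.022 0.    0.488 2.042] dq 0.015 F [ 0.08  0.25 -1.52] gap 0.138
```

View pics/e_w.png

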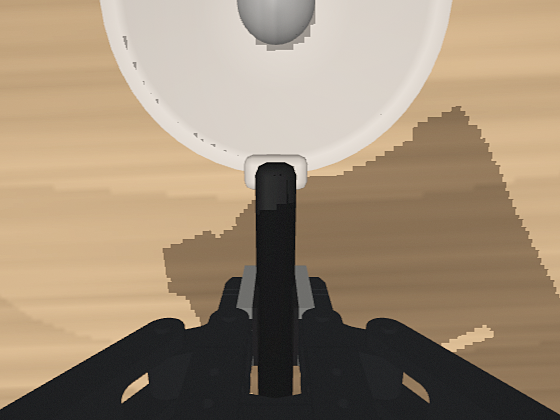

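View pics/e_s.png

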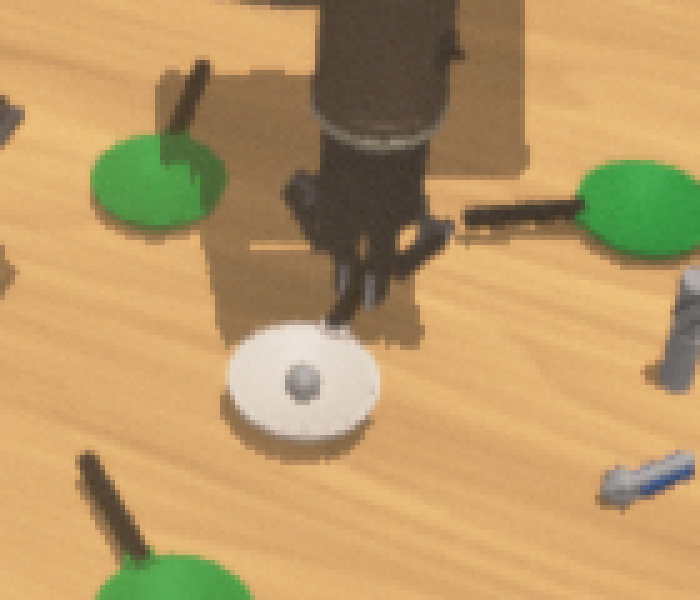

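```bash
python3 -m crank '[{"x":0,"y":-4,"z":0,"wx":0,"wy":0,"wz":0,"gripper":0},{"x":0,"y":-12,"z":0,"wx":0,"wy":0,"wz":0,"gripper":0},{"x":0,"y":-24,"z":0,"wx":0,"wy":0,"wz":0,"gripper":0},{"x":0,"y":-40,"z":0,"wx":0,"wy":0,"wz":0,"gripper":0},{"x":0,"y":-60,"z":0,"wx":0,"wy":0,"wz":0,"gripper":0},{"x":0,"y":-80,"z":0,"wx":0,"wy":0,"wz":0,"gripper":0},{"x":0,"y":-100,"z":0,"wx":0,"wy":0,"wz":0,"gripper":0},{"x":0,"y":-120,"z":0,"wx":0,"wy":0,"wz":0,"gripper":0}]'
python3 -m crank '[{"x":0,"y":-20,"z":0,"wx":0,"wy":0,"wz":0,"gripper":0},{"x":0,"y":-38,"z":0,"wx":0,"wy":0,"wz":0,"gripper":0},{"x":0,"y":-54,"z":0,"wx":0,"wy":0,"wz":0,"gripper":0},{"x":0,"y":-68,"z":0,"wx":0,"wy":0,"wz":0,"gripper":0},{"x":0,"y":-79,"z":0,"wx":0,"wy":0,"wz":0,"gripper":0},{"x":0,"y":-87,"z":0,"wx":0,"wy":0,"wz":0,"gripper":0},{"x":0,"y":-91,"z":0,"wx":0,"wy":0,"wz":0,"gripper":0},{"x":0,"y":-93,"z":0,"wx":0,"wy":0,"wz":0,"gripper":0}]'
python3 - <<'E'
from h import *
import cv2
# ring target offset -35mm in station x
y=.066;ring=np.array([.5445,-.2053]);ux=np.array([np.cos(y),np.sin(y)])
p=ring-(.105+.035)*ux;print(p);to([p[0],p[1],.235],y)
p=ring-.105*ux;to([p[0],p[1],.1155-.0187+.001],y)
im=camera("wrist");cv2.imwrite("pics/f_w.png",im[:,:,::-1])
E
```

```text
time: 7.7
tcp_pos: [0.471, 0.2496, 0.1411]
tool_rot: [0.015, 0.707, -0.707, -0.014]
contact_force: [0.0, 0.7, -1.7]
finger_gap: 0.138
time: 8.7
tcp_pos: [0.4709, 0.2495, 0.2322]
tool_rot: [-0.014, -0.707, 0.707, 0.014]
contact_force: [-0.3, -0.0, -2.9]
finger_gap: 0.137
[ 0.40480481 -0.21453329]
t 8.7 tcp [0.4709 0.2495 0.2322] toolx [-9.992e-01  4.040e-02  3.000e-04] down [-3.e-04 -2.e-04 -1.e+00] q [ 0.43   0.316  1.863 -0.     0.963  2.042] dq 0.035 F [-0.33 -0.05 -2.85] gap 0.137
move mm [ 47.3  -2.7 466.4] turn deg [-0.01 -6.1   0.02]
t 8.7 tcp [0.4709 0.2495 0.2322] toolx [-9.992e-01  4.040e-02  3.000e-04] down [-3.e-04 -2.e-04 -1.e+00] q [ 0.43   0.316  1.863 -0.     0.963  2.042] dq 0.035 F [-0.33 -0.05 -2.85] gap 0.137
move mm [ 12.4 134.5 462.6] turn deg [-0.01 -6.1   0.02]
```

View pics/f_w.png

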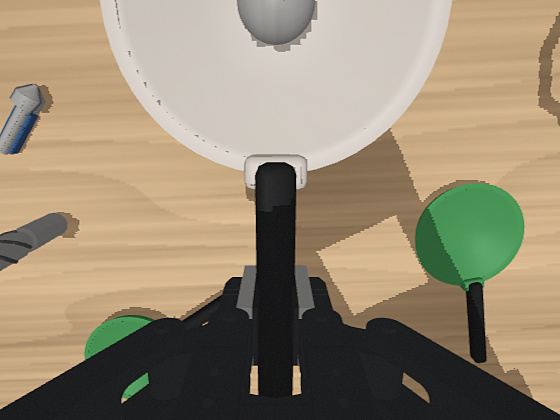

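```bash
python3 -m crank '[{"x":0,"y":0,"z":3,"wx":0,"wy":0,"wz":0,"gripper":0},{"x":0,"y":0,"z":11,"wx":0,"wy":0,"wz":0,"gripper":0},{"x":0,"y":0,"z":24,"wx":0,"wy":0,"wz":0,"gripper":0},{"x":0,"y":0,"z":42,"wx":0,"wy":0,"wz":0,"gripper":0},{"x":0,"y":-1,"z":64,"wx":0,"wy":0,"wz":0,"gripper":0},{"x":0,"y":-2,"z":89,"wx":0,"wy":0,"wz":0,"gripper":0},{"x":0,"y":-3,"z":117,"wx":0,"wy":0,"wz":0,"gripper":0},{"x":0,"y":-3,"z":147,"wx":0,"wy":0,"wz":0,"gripper":0}]'
python3 -m crank '[{"x":1,"y":0,"z":30,"wx":0,"wy":0,"wz":0,"gripper":0},{"x":3,"y":0,"z":60,"wx":0,"wy":0,"wz":0,"gripper":0},{"x":6,"y":0,"z":90,"wx":0,"wy":0,"wz":0,"gripper":0},{"x":9,"y":0,"z":120,"wx":0,"wy":0,"wz":0,"gripper":0},{"x":13,"y":0,"z":150,"wx":0,"wy":0,"wz":0,"gripper":0},{"x":17,"y":0,"z":180,"wx":0,"wy":0,"wz":0,"gripper":0},{"x":20,"y":0,"z":208,"wx":0,"wy":0,"wz":0,"gripper":0},{"x":24,"y":0,"z":233,"wx":0,"wy":0,"wz":0,"gripper":0}]'
python3 -m crank '[{"x":4,"y":0,"z":22,"wx":0,"wy":-0.4,"wz":0,"gripper":0},{"x":8,"y":0,"z":40,"wx":0,"wy":-1.2,"wz":0,"gripper":0},{"x":12,"y":0,"z":55,"wx":0,"wy":-2.2,"wz":0,"gripper":0},{"x":16,"y":0,"z":67,"wx":0,"wy":-3.3,"wz":0,"gripper":0},{"x":19,"y":0,"z":76,"wx":0,"wy":-4.4,"wz":0,"gripper":0},{"x":21,"y":0,"z":82,"wx":0,"wy":-5.3,"wz":0,"gripper":0},{"x":22,"y":0,"z":85,"wx":0,"wy":-5.9,"wz":0,"gripper":0},{"x":23,"y":0,"z":86,"wx":0,"wy":-6.1,"wz":0,"gripper":0}]'
python3 - <<'E'
from h import *
import cv2
y=.066;ring=np.array([.5445,-.2053]);ux=np.array([np.cos(y),np.sin(y)])
p=ring-.105*ux;to([p[0],p[1],.1155-.0187+.001],y)
im=camera("wrist");cv2.imwrite("pics/g_w.png",im[:,:,::-1])
cv2.imwrite("pics/g_t.png",camera("top")[:,:,::-1])
E
```

```text
time: 9.75
tcp_pos: [0.4647, 0.1009, 0.2354]
tool_rot: [-0.014, -0.707, 0.707, 0.014]
contact_force: [0.7, -1.0, -3.0]
finger_gap: 0.139
time: 10.75
tcp_pos: [0.4307, -0.1309, 0.2354]
tool_rot: [-0.015, -0.707, 0.707, 0.015]
contact_force: [-0.4, 0.9, -1.8]
finger_gap: 0.137
time: 11.75
tcp_pos: [0.405, -0.2142, 0.2353]
tool_rot: [-0.023, 0.707, -0.707, 0.023]
contact_force: [-0.2, -0.7, -2.5]
finger_gap: 0.146
t 11.75 tcp [ 0.405  -0.2142  0.2353] toolx [-0.9978 -0.0659 -0.    ] down [ 0.  0. -1.] q [-0.553  0.207  2.013  0.     0.922  0.952] dq 0.046 F [-0.25 -0.68 -2.45] gap 0.146
move mm [-34.8 137.5   0.3] turn deg [ 0. -0. -0.]
```

View pics/g_w.png

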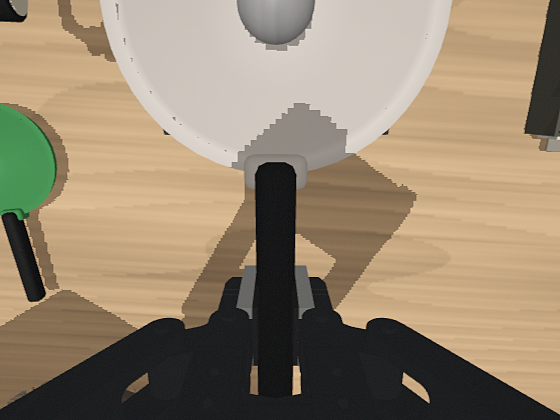

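View pics/g_t.png

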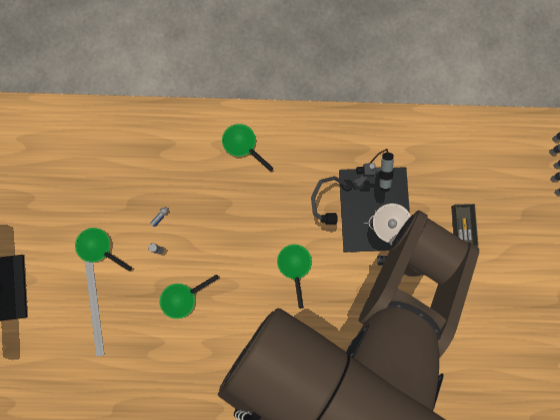

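```bash
python3 -m crank '[{"x":0,"y":3,"z":0,"wx":0,"wy":0,"wz":0,"gripper":0},{"x":0,"y":9,"z":0,"wx":0,"wy":0,"wz":0,"gripper":0},{"x":0,"y":18,"z":0,"wx":0,"wy":0,"wz":0,"gripper":0},{"x":0,"y":30,"z":0,"wx":0,"wy":0,"wz":0,"gripper":0},{"x":0,"y":44,"z":0,"wx":0,"wy":0,"wz":0,"gripper":0},{"x":0,"y":58,"z":0,"wx":0,"wy":0,"wz":0,"gripper":0},{"x":0,"y":72,"z":0,"wx":0,"wy":0,"wz":0,"gripper":0},{"x":0,"y":86,"z":0,"wx":0,"wy":0,"wz":0,"gripper":0}]'
python3 -m crank '[{"x":0,"y":13,"z":0,"wx":0,"wy":0,"wz":0,"gripper":0},{"x":0,"y":24,"z":0,"wx":0,"wy":0,"wz":0,"gripper":0},{"x":-1,"y":33,"z":0,"wx":0,"wy":0,"wz":0,"gripper":0},{"x":-3,"y":40,"z":0,"wx":0,"wy":0,"wz":0,"gripper":0},{"x":-6,"y":45,"z":0,"wx":0,"wy":0,"wz":0,"gripper":0},{"x":-10,"y":49,"z":0,"wx":0,"wy":0,"wz":0,"gripper":0},{"x":-15,"y":51,"z":0,"wx":0,"wy":0,"wz":0,"gripper":0},{"x":-20,"y":51,"z":0,"wx":0,"wy":0,"wz":0,"gripper":0}]'
python3 -m crank '[{"x":-5,"y":0,"z":0,"wx":0,"wy":0,"wz":0,"gripper":0},{"x":-9,"y":0,"z":0,"wx":0,"wy":0,"wz":0,"gripper":0},{"x":-12,"y":0,"z":0,"wx":0,"wy":0,"wz":0,"gripper":0},{"x":-14,"y":0,"z":0,"wx":0,"wy":0,"wz":0,"gripper":0},{"x":-15,"y":0,"z":0,"wx":0,"wy":0,"wz":0,"gripper":0},{"x":-15,"y":0,"z":0,"wx":0,"wy":0,"wz":0,"gripper":0}]'
python3 - <<'E'
from h import *
import cv2
y=.066;ring=np.array([.5445,-.2053]);ux=np.array([np.cos(y),np.sin(y)])
p=ring-.105*ux;to([p[0],p[1],.1155-.0187+.001],y)
im=camera("wrist");cv2.imwrite("pics/h_w.png",im[:,:,::-1])
i=camera("scene")[:,:,::-1];cv2.imwrite("pics/h_s.png",i[150:270,140:300].repeat(5,0).repeat(5,1))
cv2.imwrite("pics/h_t.png",camera("top")[140:260,300:420,::-1].repeat(5,0).repeat(5,1))
E
```

```text
time: 12.85
tcp_pos: [0.4052, -0.2141, 0.1483]
tool_rot: [-0.023, 0.707, -0.707, 0.023]
contact_force: [-0.6, -0.4, -2.5]
finger_gap: 0.138
time: 13.85
tcp_pos: [0.4256, -0.2128, 0.0983]
tool_rot: [0.023, -0.707, 0.707, -0.023]
contact_force: [-0.1, 0.2, -2.5]
finger_gap: 0.137
time: 14.6
tcp_pos: [0.4401, -0.2118, 0.0983]
tool_rot: [-0.023, 0.707, -0.707, 0.023]
contact_force: [-0.1, -0.1, -1.9]
finger_gap: 0.143
t 14.6 tcp [ 0.4401 -0.2118  0.0983] toolx [-0.9978 -0.0659  0.    ] down [-0.  0. -1.] q [-0.511  0.453  2.083  0.     0.605  0.994] dq 0.002 F [-0.08 -0.13 -1.94] gap 0.143
move mm [0.4 0.5 0.4] turn deg [ 0. -0.  0.]
```

View pics/h_w.png

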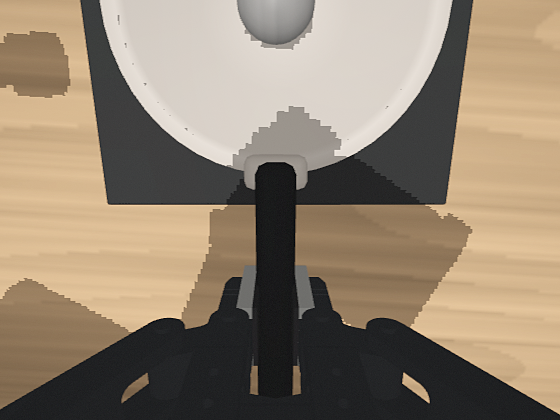

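View pics/h_s.png

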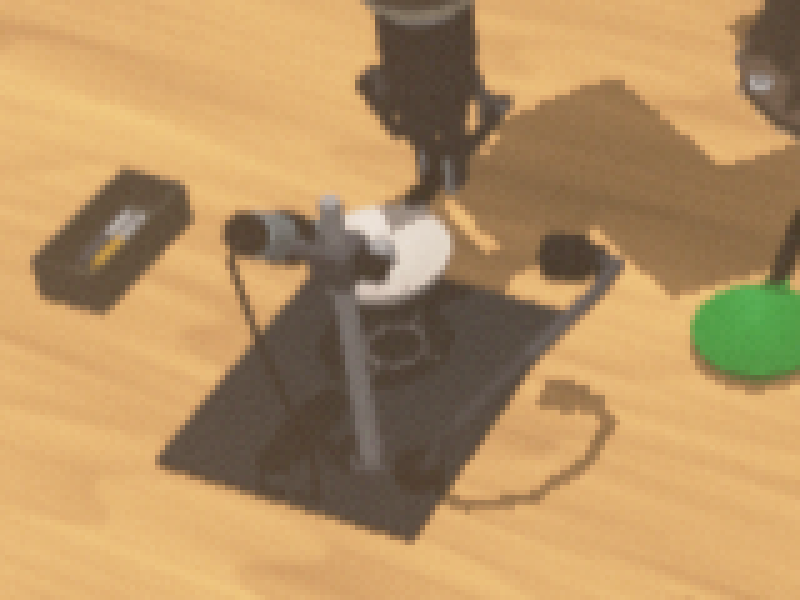

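View pics/h_t.png

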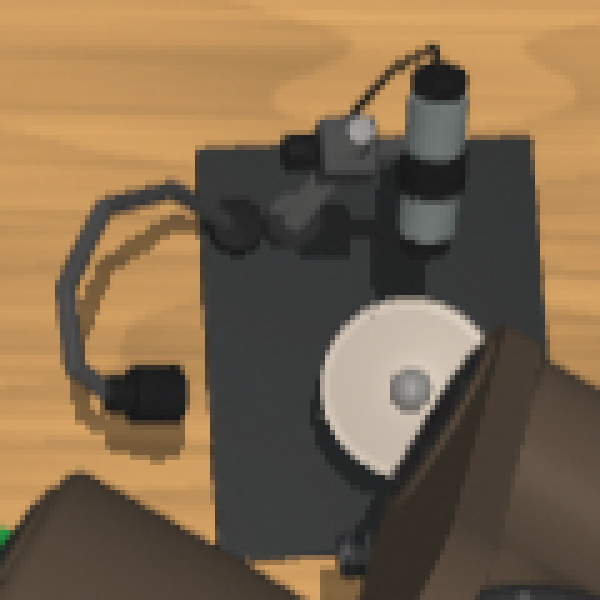

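```bash
python3 -c "
from h import *
print(bp('top',410/5+300-.5,389/5+140-.5,.110))
b=bp('scene',0,0,0)
s,R=st()
print(bw(277,10,.110,s,R))"
python3 -m crank '[{"x":0,"y":0,"z":0,"wx":0,"wy":0,"wz":0,"gripper":0},{"x":0,"y":0,"z":0,"wx":0,"wy":0,"wz":0,"gripper":0},{"x":0,"y":0,"z":0,"wx":0,"wy":0,"wz":0,"gripper":0},{"x":0,"y":0,"z":0,"wx":0,"wy":0,"wz":0,"gripper":0},{"x":0,"y":0,"z":0,"wx":0,"wy":0,"wz":0,"gripper":0},{"x":0,"y":0,"z":0,"wx":0,"wy":0,"wz":0,"gripper":0},{"x":0,"y":0,"z":0,"wx":0,"wy":0,"wz":0,"gripper":0},{"x":0,"y":0,"z":0,"wx":0,"wy":0,"wz":0,"gripper":0}]'
```

```text
[ 0.54647337 -0.20338513  0.11      ]
t 14.75 tcp [ 0.44   -0.2118  0.0983] toolx [-9.978e-01 -6.590e-02  1.000e-04] down [-1.e-04  1.e-04 -1.e+00] q [-0.511  0.453  2.084  0.     0.605  0.994] dq 0.002 F [ 0.08 -0.25 -2.33] gap 0.141
[ 0.54169595 -0.20613814  0.11      ]
time: 15.75
tcp_pos: [0.4401, -0.2118, 0.0983]
tool_rot: [-0.023, 0.707, -0.707, 0.023]
contact_force: [0.3, 0.1, -2.1]
finger_gap: 0.139
```

```bash
python3 -m crank '[{"x":0,"y":0,"z":0,"wx":0,"wy":0,"wz":0,"gripper":0},{"x":0,"y":0,"z":0,"wx":0,"wy":0,"wz":0,"gripper":0},{"x":0,"y":0,"z":0,"wx":0,"wy":0,"wz":0,"gripper":0},{"x":0,"y":0,"z":0,"wx":0,"wy":0,"wz":0,"gripper":0}]'
python3 -m crank '[{"x":0,"y":0,"z":0.9,"wx":0,"wy":-0.5,"wz":0,"gripper":0},{"x":0,"y":0,"z":2.7,"wx":0,"wy":-1.5,"wz":0,"gripper":0},{"x":-0.1,"y":0,"z":5.5,"wx":0,"wy":-3,"wz":0,"gripper":0},{"x":-0.4,"y":0,"z":9.2,"wx":0,"wy":-5,"wz":0,"gripper":0},{"x":-0.9,"y":0,"z":13.7,"wx":0,"wy":-7.5,"wz":0,"gripper":0},{"x":-1.6,"y":0,"z":18.2,"wx":0,"wy":-10,"wz":0,"gripper":0},{"x":-2.5,"y":0,"z":22.7,"wx":0,"wy":-12.5,"wz":0,"gripper":0},{"x":-3.6,"y":0,"z":27.2,"wx":0,"wy":-15,"wz":0,"gripper":0}]'
python3 -m crank '[{"x":-0.1,"y":0,"z":4.6,"wx":0,"wy":-2.5,"wz":0,"gripper":0},{"x":-0.4,"y":0,"z":9.2,"wx":0,"wy":-5,"wz":0,"gripper":0},{"x":-0.9,"y":0,"z":13.7,"wx":0,"wy":-7.5,"wz":0,"gripper":0},{"x":-1.6,"y":0,"z":18.2,"wx":0,"wy":-10,"wz":0,"gripper":0},{"x":-2.5,"y":0,"z":22.7,"wx":0,"wy":-12.5,"wz":0,"gripper":0},{"x":-3.6,"y":0,"z":27.2,"wx":0,"wy":-15,"wz":0,"gripper":0},{"x":-4.9,"y":0,"z":31.6,"wx":0,"wy":-17.5,"wz":0,"gripper":0},{"x":-6.3,"y":0,"z":35.9,"wx":0,"wy":-20,"wz":0,"gripper":0}]'
python3 -c "
from h import *
import cv2
s,R=st();print(s['tcp_pos']-.105*R[:,0])
cv2.imwrite('pics/i_w.png',camera('wrist')[:,:,::-1])
"
```

```text
time: 16.25
tcp_pos: [0.4401, -0.2118, 0.0983]
tool_rot: [-0.023, 0.707, -0.707, 0.023]
contact_force: [0.4, -0.4, -2.6]
finger_gap: 0.138
time: 17.25
tcp_pos: [0.4456, -0.2391, 0.0983]
tool_rot: [0.116, -0.697, 0.697, -0.116]
contact_force: [-0.7, 0.0, -1.7]
finger_gap: 0.141
time: 18.25
tcp_pos: [0.4631, -0.271, 0.0983]
tool_rot: [0.236, -0.667, 0.667, -0.236]
contact_force: [0.1, -0.8, -2.6]
finger_gap: 0.136
t 18.25 tcp [ 0.4631 -0.271   0.0983] toolx [-0.778  -0.6283  0.    ] down [ 0. -0. -1.] q [-0.586  0.503  1.976 -0.     0.663  0.306] dq 0.372 F [ 0.15 -0.79 -2.64] gap 0.136
[ 0.54480436 -0.20506152  0.09826966]
```

View pics/i_w.png

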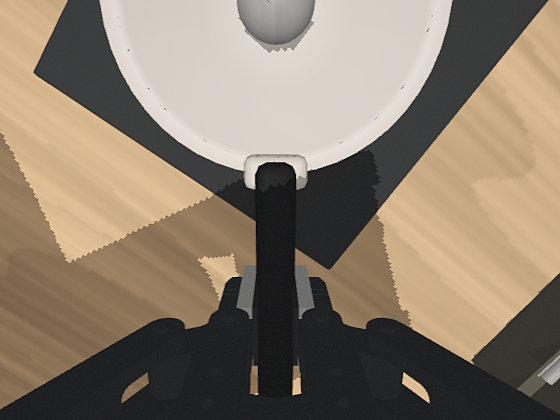

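```bash
python3 -m crank '[{"x":-0.1,"y":0,"z":4.6,"wx":0,"wy":-2.5,"wz":0,"gripper":0},{"x":-0.4,"y":0,"z":9.2,"wx":0,"wy":-5,"wz":0,"gripper":0},{"x":-0.9,"y":0,"z":13.7,"wx":0,"wy":-7.5,"wz":0,"gripper":0},{"x":-1.6,"y":0,"z":18.2,"wx":0,"wy":-10,"wz":0,"gripper":0},{"x":-2.5,"y":0,"z":22.7,"wx":0,"wy":-12.5,"wz":0,"gripper":0},{"x":-3.6,"y":0,"z":27.2,"wx":0,"wy":-15,"wz":0,"gripper":0},{"x":-4.9,"y":0,"z":31.6,"wx":0,"wy":-17.5,"wz":0,"gripper":0},{"x":-6.3,"y":0,"z":35.9,"wx":0,"wy":-20,"wz":0,"gripper":0}]'
python3 -m crank '[{"x":-0.1,"y":0,"z":4.6,"wx":0,"wy":-2.5,"wz":0,"gripper":0},{"x":-0.4,"y":0,"z":9.2,"wx":0,"wy":-5,"wz":0,"gripper":0},{"x":-0.9,"y":0,"z":13.7,"wx":0,"wy":-7.5,"wz":0,"gripper":0},{"x":-1.6,"y":0,"z":18.2,"wx":0,"wy":-10,"wz":0,"gripper":0},{"x":-2.5,"y":0,"z":22.7,"wx":0,"wy":-12.5,"wz":0,"gripper":0},{"x":-3.6,"y":0,"z":27.2,"wx":0,"wy":-15,"wz":0,"gripper":0},{"x":-4.9,"y":0,"z":31.6,"wx":0,"wy":-17.5,"wz":0,"gripper":0},{"x":-6.3,"y":0,"z":35.9,"wx":0,"wy":-20,"wz":0,"gripper":0}]'
python3 -m crank '[{"x":-0.1,"y":0,"z":4.6,"wx":0,"wy":-2.5,"wz":0,"gripper":0},{"x":-0.4,"y":0,"z":9.2,"wx":0,"wy":-5,"wz":0,"gripper":0},{"x":-0.9,"y":0,"z":13.7,"wx":0,"wy":-7.5,"wz":0,"gripper":0},{"x":-1.6,"y":0,"z":18.2,"wx":0,"wy":-10,"wz":0,"gripper":0},{"x":-2.3,"y":0,"z":21.8,"wx":0,"wy":-12,"wz":0,"gripper":0},{"x":-2.9,"y":0,"z":24.5,"wx":0,"wy":-13.5,"wz":0,"gripper":0},{"x":-3.3,"y":0,"z":26.3,"wx":0,"wy":-14.5,"wz":0,"gripper":0},{"x":-3.6,"y":0,"z":27.2,"wx":0,"wy":-15,"wz":0,"gripper":0}]'
python3 -m crank '[{"x":0,"y":0,"z":0,"wx":0,"wy":0,"wz":0,"gripper":0},{"x":0,"y":0,"z":0,"wx":0,"wy":0,"wz":0,"gripper":0},{"x":0,"y":0,"z":0,"wx":0,"wy":0,"wz":0,"gripper":0},{"x":0,"y":0,"z":0,"wx":0,"wy":0,"wz":0,"gripper":0},{"x":0,"y":0,"z":0,"wx":0,"wy":0,"wz":0,"gripper":0},{"x":0,"y":0,"z":0,"wx":0,"wy":0,"wz":0,"gripper":0},{"x":0,"y":0,"z":0,"wx":0,"wy":0,"wz":0,"gripper":0},{"x":0,"y":0,"z":0,"wx":0,"wy":0,"wz":0,"gripper":0}]'
python3 -c "
from h import *
import cv2
s,R=st();print(s['tcp_pos']-.105*R[:,0], 'dish yaw deg rel station',np.degrees(np.arctan2(-R[1,0],-R[0,0])-.066))
cv2.imwrite('pics/j_w.png',camera('wrist')[:,:,::-1])
cv2.imwrite('pics/j_s.png',camera('scene')[150:270,140:300,::-1].repeat(5,0).repeat(5,1))
cv2.imwrite('pics/j_t.png',camera('top')[:,:,::-1])
"
```

```text
time: 19.3
tcp_pos: [0.4905, -0.2949, 0.0983]
tool_rot: [0.347, -0.616, 0.616, -0.347]
contact_force: [-0.2, -0.9, -1.9]
finger_gap: 0.145
time: 20.3
tcp_pos: [0.5245, -0.3081, 0.0982]
tool_rot: [-0.449, 0.546, -0.546, 0.449]
contact_force: [-0.2, 0.1, -2.2]
finger_gap: 0.14
time: 21.3
tcp_pos: [0.5518, -0.3097, 0.0983]
tool_rot: [0.516, -0.483, 0.483, -0.516]
contact_force: [0.5, -0.0, -3.0]
finger_gap: 0.139
time: 22.3
tcp_pos: [0.5518, -0.3097, 0.0983]
tool_rot: [0.516, -0.483, 0.483, -0.516]
contact_force: [-0.7, -0.3, -1.8]
finger_gap: 0.141
t 22.3 tcp [ 0.5518 -0.3097  0.0983] toolx [ 0.066  -0.9978  0.    ] down [-0. -0. -1.] q [-0.559  0.607  1.75  -0.     0.785 -0.625] dq 0.004 F [-0.67 -0.27 -1.78] gap 0.141
[ 0.54483387 -0.20495595  0.09829417] dish yaw deg rel station 90.00176013861481
```

View pics/j_w.png

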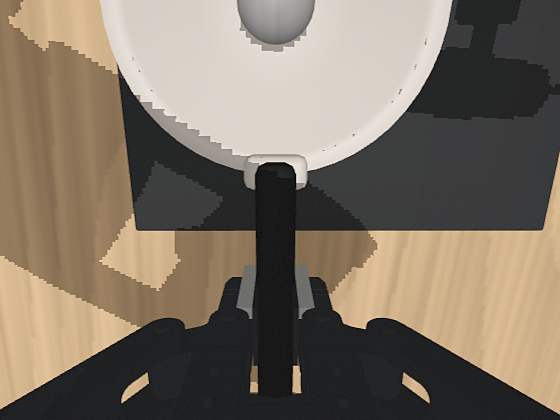

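View pics/j_s.png

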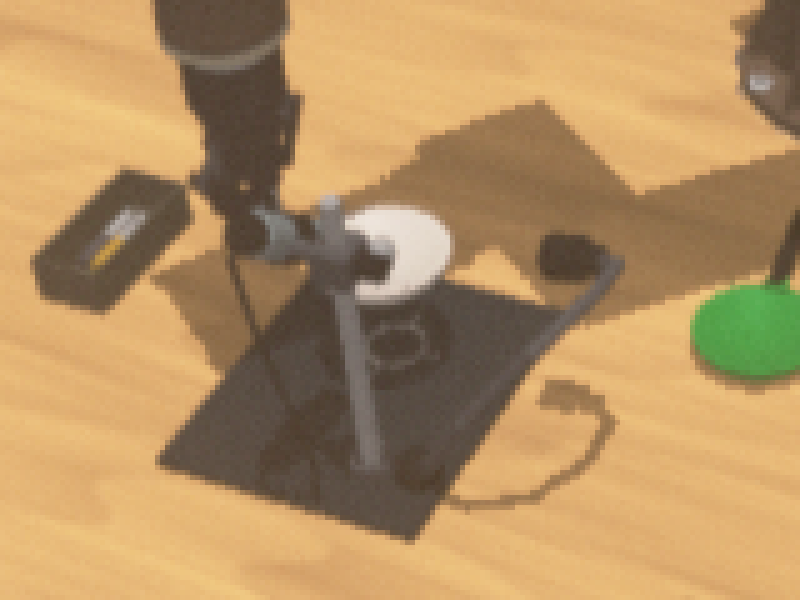

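View pics/j_t.png

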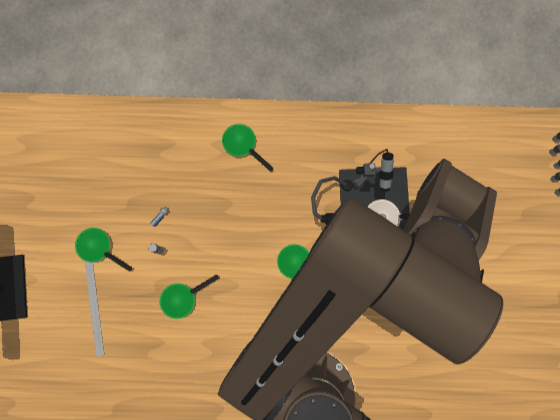

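```bash
python3 -c "
from plant import job
print(job.finish_job())"
```

```text
the job is handed in; nothing more can be done
None
```

I finished the job and handed it in at about 22.5 s of the 72 s allowed. No verdict comes back on hand-in, so what follows is from my own checks.

- **First look:** I picked the white dish up by its handle and carried it over the lamp to the ring. I held it there for about 1.6 s with the handle pointing away from the microscope. The two camera estimates put the ball within about 3 mm of its place, though they differ from each other by about 5 mm. These figures are horizontal only. The height comes from the arm's reading, about 0.5 mm from what I aimed for.
- **Quarter turn:** I swung the dish about the ball. In the half-way picture the ball still sat in the middle of the dish. After the turn, the handle was 90.0° round from the first look, by the arm's pose and my measured station angle.
- **Final state:** The arm pose puts the dish's middle within about 0.5 mm of the ring's measured middle. The tool was vertical and still, and the grip opening was unchanged. The wrist view shows the ball in the same spot in the dish as when I lifted it.
- **Bystanders:** All three tools looked unmoved in the last pictures. I checked the drawer only in the scene view, because the arm hid it from the top camera.

No check failed.

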